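# Unlock the sliding canister tray and bring it to the serving end

### The arm

A 6-joint arm with a two-finger parallel gripper is mounted at the origin on a cart in front of the work surface, level with it; the furniture and walls round the work are solid. World frame = base frame: x ahead of the robot, y to its left, z up, the work surface at z = 0. Lengths are in mm, angles in rad, forces in N, time in s.
With the tool pointing down it reaches from about 250 to 725 mm from the base axis. Payload 4 kg.
Tool frame: the origin (TCP) lies at the very end of the fingers, on their centre line; the grasp point (between the pads) lies bot.grasp_offset behind it (bot.grasp_offset is the distance from the TCP to the grasp point, in mm); z points along the fingers, y is the line along which they close (so a half turn about z gives the same grasp; the last joint's range is limited). The gripper opens to 85 mm and grips with 20 to 120 N. Pads are 22 mm wide; open, the fingers measure 114 mm over their backs; the gripper's body (76 mm by 85 mm) begins 54 mm behind the grasp point. The pads swing forward as they close: fully open they stand 13 mm farther back than shut.
Start: joints at [1.151, 0.241, 0.005, 1.335, 0, 1.571], TCP at [203.787, 456.585, 195.606] pointing down, gripper open.
Joint ranges: [-2.72, 2.72], [-1.05, 1.87], [-1.09, 1.28], [-1.99, 2.15], [-1.42, 1.44], [-3.14, 3.14]. Speed limits (rad/s): [2.79, 2.79, 3.14, 3.14, 3.14, 3.14].

### API

Orientations are given as a 3x3 rotation matrix whose columns are the frame's x, y, z axes.
In Python, from workcell import bot, cams gives the robot as it stands.
- The arm moves only by the shell command python3 -m handwheel 'ROWS'. ROWS is a JSON object of lists of equal length, an entry for each row: "dr": the turn, a rotation vector about the tool's x, y, z in rad, a list of three; "delta_pos": the shift along the tool's x, y, z in cm, a list of three; "claw": the finger opening in cm, from 0 to 8.54. In form: {"dr": [[wx, wy, wz], ...], "delta_pos": [[dx, dy, dz], ...], "claw": [claw, ...]}. A call has 1 to 8 rows; each row is the pose to reach, as a shift and turn from the pose commanded when the call began, along the tool's axes at that moment; what a row does not reach only later rows make up. A row lasts 1/10 s, in which the tool goes at most 50 mm and 8.59 degrees, less where a joint would pass 70% of its speed; a pose out of reach is approached as far as the arm can. A call with a gripper value outside its range is refused whole. The fingers move at their own pace and stop on an object; the grip force is fixed at half the most. Time passes only in rows, so rows that repeat a pose let the fingers close. It gives the time, the measured TCP pose, the force, the opening and the grip force at its end, in the units of the state.
- bot.get_state(): the state, without advancing time (a new reading comes with each control period).
- cams.get_image(name): name is "side" or "top" or "wrist"; returns the picture (400x640x3 uint8, blue, green, red); there is no depth.
- cams.camera_params(name): a dict with "mtx" (3x3 intrinsics, pixels), "k1" (the pictures are not rectified: a ray, as slopes to the right and down, at radius r is drawn at 1 + k1 r^2 times it, then the intrinsics apply), "R" (3x3) and "t" (3): a world point X has camera coordinates R X + t. Camera axes: x right, y down, z forward; pixel columns grow to the right and rows downward; lengths in mm; the calibration is good to about 2 mm. A picture is of the moment at which its call begins: read the wrist's pose just before it. camera_params takes no time and is no camera call; for the wrist camera it gives the pose at the moment of the call.
- bot.hand_in(): hands the job in; it is judged then, once.
Trained networks look in the newest picture that a camera, given by its name, has taken for a name from the list of things; names that differ only in an ending like _2 or _b are one class to them, and where a whole thing is asked for, a point or a joint stands for the part that bears it (a point fixed in the world has none). Each returns a list of dicts, best first, with "score" (0 to 1); they miss things now and then, are a little off and sometimes report something else, mostly with a low value. They report only what shows in the picture. A call takes as long as a camera call.
- cams.recognise(label, camera): "pixel" ([column, row] in pixels, amid what is visible of it).
- cams.silhouettes(label, camera): "region" (400x640 bool, what is visible of it) and "pixel" ([column, row] in pixels, amid what is visible of it).
The state is a dict: "time": time; "q": joint angles; "joint_vel": joint speeds; "joint_efforts": joint torques, N m; "tool_pos": TCP position; "tool_rot": TCP orientation; "force": force on the tool from outside, world axes, zero at the start; "ft_torque": the same for the moment, N m; "gripper_width": finger opening in mm; "grasp_force": force on a finger pad.
Only numpy, scipy, OpenCV 4.12 (cv2) and the standard library are available. Lean on these libraries where they do the work, as an engineer would, in place of code of your own. Each camera call takes 0.05 s, during which the arm holds its last target. There are 200 camera calls.

### The job

The canister tray is locked to its slide by a spring pin with a red T-handle. Pull the T-handle up and turn it clockwise (seen from above) until it drops into its rest notch and stays up by itself, let go of it, and then slide the tray (it has a wooden handle bar) all the way to the stops at the far end of the slide. Leave the pin parked up in its notch and both tea canisters standing upright in the tray, and leave the mug and the ramekin where they are.

Things in the scene. Friction and masses are not known exactly. Their poses are not given: they have to be found in the camera images.
- slide_base: Fixed slide: dark wooden board 140 (its x) x 460 (its y) x 10 mm with two aluminium rails. Origin: centre of its underside, z up. The tray travels along its +y (roughly to the robot's left). The pin stands at x 0, y -195 mm on a steel bridge 56 mm high; two black stops 46 mm high stand at y 205 mm.
- pin_handle (a point): Centre of the pin's red T-handle: bar 64 mm long (y of this frame) x 16 wide (x) x 18 high, z up, on an upright shank; 125 mm above the worktop when locked. Locked, the bar lies along the slide; parked, nearly across it. Below the bar there is free room beside the shank down to the steel collar, at most 92 mm above the worktop.
- pin_lift (a joint): Height of the spring pin in m: 0 down (tray locked) to 0.026. A spring pulls it down, 6 N at 0, 10 N at 0.02. A 5 mm cross pin on the shank stands in a slot of the collar: it can turn only when lifted 0.0215 or more (the collar's land). Dropped in the rest notch it reads 0.017. Below about 0.010 the tip holds the tray.
- pin_turn (a joint): Turn of the pin in rad, growing clockwise seen from above: about 0 when locked (small play), rest notch centred at 1.31 (1.2 to 1.42 when dropped in), a wall stops it just beyond. The notch is 4.5 mm lower than the land before it.
- tray (a joint): Travel of the tray in m along +y of slide_base: 0 = locked end, 0.15 = against the stops. Sliding friction about 2.5 N.
- tray_handle (a point): Centre of the tray's round wooden handle bar, 14 mm thick, 90 mm long along x, 120 mm above the worktop, on two steel bows at x -38 and 38 mm; axes as slide_base. It stands 42 mm beyond (+y) the tray's end wall. Tray: light wood, 124 mm (x) x 186 mm (y), floor 30 mm and wall tops 54 mm above the worktop, low divider in the middle.
- caddy_white: Round tea canister, white with grey slip lid, diameter 62 mm, 80 mm high, loose, standing in one half of the tray. Origin: centre of its underside.
- caddy_small: Round tea canister, cream with grey slip lid, diameter 56 mm, 62 mm high, loose, standing in the other half of the tray. Origin: centre of its underside.
- mug: White mug with printed leaves and flowers, 82 mm diameter, 89 mm high, loose bystander at the left. Origin: centre of its underside.
- ramekin: White fluted ramekin, 70 mm diameter, 40 mm high, loose bystander at the left. Origin: centre of its underside.

How it is judged:
By the outcome, as a careful person would: the job done as asked, in the order asked, and still so for the second after the job is handed in, with the robot touching nothing.
It also fails if it takes over 51 s, if anything falls off the work surface, if the arm or the gripper's body presses on something with over 40 N, if the wrist force passes 120 N, or if a joint passes its speed limit or range.

## Working session

There is one attempt and no reset: what is moved stays moved. The work goes in short steps, Python scripts to look and compute and a shell command to move; the robot and the scene stay as the last step left them, time stands still between calls to the robot, and variables do not carry over. Pictures are saved under pics/ and viewed, at most 10 in all, crops included, and the job is handed in when it is done.

```bash
mkdir -p pics; cat > h.py <<'E'
import numpy as np, cv2
from workcell import bot, cams
def und(cam,px):
    P=cams.camera_params(cam) if isinstance(cam,str) else cam
    K=np.array(P["mtx"]);k=P["k1"]
    d=(np.linalg.solve(K,[px[0],px[1],1]))[:2]; s=d.copy()
    for _ in range(20): s=d/(1+k*(s@s))
    R=np.array(P["R"]);t=np.array(P["t"]).ravel()
    return -R.T@t, R.T@np.array([s[0],s[1],1.])
def atz(cam,px,z):
    c,v=und(cam,px); return c+v*(z-c[2])/v[2]
def tri(obs):
    A=np.zeros((3,3));b=np.zeros(3);L=[]
    for cam,px in obs:
        c,v=und(cam,px);v=v/np.linalg.norm(v);M=np.eye(3)-np.outer(v,v);A+=M;b+=M@c;L.append((c,M))
    X=np.linalg.solve(A,b); return X,[round(float(np.linalg.norm(M@(X-c))),1) for c,M in L]
def proj(cam,X):
    P=cams.camera_params(cam) if isinstance(cam,str) else cam
    p=np.array(P["R"])@np.array(X)+np.array(P["t"]).ravel();s=p[:2]/p[2];s=s*(1+P["k1"]*(s@s))
    return (np.array(P["mtx"])@[s[0],s[1],1])[:2]
E
python3 - <<'E'
from h import *
np.set_printoptions(precision=1,suppress=True)
for c in ["top","side"]:
    cv2.imwrite(f"pics/{c}0.png",cams.get_image(c))
    P=cams.camera_params(c);print(c,-np.array(P["R"]).T@np.array(P["t"]).ravel())
    for l in ["pin_handle","tray_handle","caddy_white","caddy_small","mug","ramekin","slide_base"]:
        print(l,[(np.round(d["pixel"],1).tolist(),round(d["score"],2)) for d in cams.recognise(l,c)[:2]])
print(bot.grasp_offset,bot.get_state())
E
```

```text
top [ 213.9  169.3 1486.6]
pin_handle [([428.1, 186.6], 0.59)]
tray_handle [([378.5, 194.1], 0.82)]
caddy_white [([368.2, 184.4], 0.7)]
caddy_small [([399.0, 186.2], 0.7)]
mug [([195.4, 173.8], 0.57)]
ramekin [([195.2, 208.7], 0.81), ([423.6, 183.1], 0.2)]
slide_base [([346.4, 189.3], 0.75)]
side [ 398.9 1085.9  592.7]
pin_handle [([330.9, 198.0], 0.7), ([330.0, 159.0], 0.44)]
tray_handle [([326.9, 200.0], 0.86)]
caddy_white [([317.8, 190.4], 0.64), ([273.8, 319.9], 0.48)]
caddy_small []
mug [([274.7, 322.1], 0.79)]
ramekin []
slide_base [([316.4, 225.2], 0.83)]
18.700000000000003 {'time': 0.8, 'q': array([1.2, 0.2, 0. , 1.3, 0. , 1.6]), 'joint_vel': array([-0., -0.,  0., -0., -0.,  0.]), 'joint_efforts': array([ -0. , -37.2,  25.3,   0. ,  -0. ,  -0. ]), 'tool_pos': array([203.8, 456.6, 195.6]), 'tool_rot': array([[-0.9,  0.4, -0. ],
       [ 0.4,  0.9,  0. ],
       [ 0. ,  0. , -1. ]]), 'force': array([-0.4,  0.3,  0.2]), 'ft_torque': array([0., 0., 0.]), 'grasp_force': 0.0, 'gripper_width': 85.20199132547022}
```

View pics/top0.png

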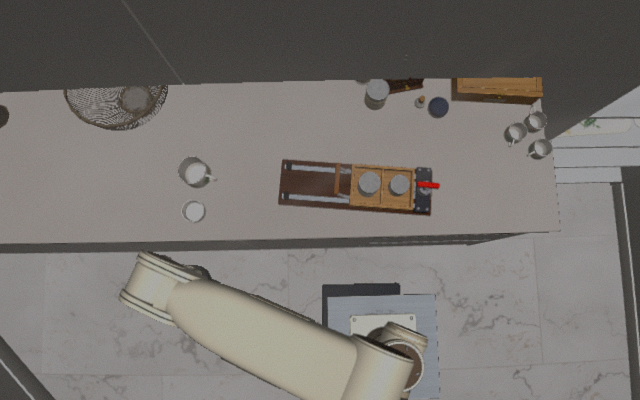

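View pics/side0.png

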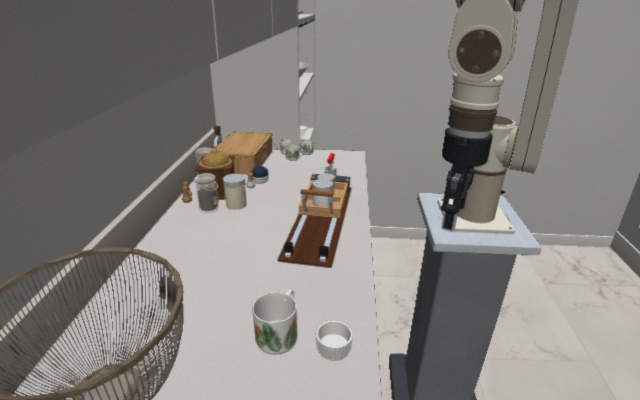

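The top view shows the slide spanning about (280,188)–(432,190), with the red T-handle at (428,185) and the wooden handle bar at about (338,180). The network's 378,194 is the tray as a whole. The mug (195,174) and ramekin (195,210) stand to the left. In the side view the red handle is at (331,159) and the bar at (317,193).

```bash
python3 - <<'E'
from h import *
np.set_printoptions(precision=1,suppress=True)
red={}
for c in ["top","side"]:
    im=cams.get_image(c).astype(int);b,g,r=im[...,0],im[...,1],im[...,2]
    m=((r>110)&(g<70)&(b<70)).astype(np.uint8)
    n,l,s,ce=cv2.connectedComponentsWithStats(m);print(c,[(s[i].tolist(),ce[i]) for i in range(1,n) if s[i][4]>8])
    i=1+np.argmax(s[1:,4]);red[c]=ce[i]
    ys,xs=np.nonzero(l==i)
    if c=="top":
        W=np.array([atz(c,(x,y),134)[:2] for x,y in zip(xs,ys)]);ev,V=np.linalg.eigh(np.cov(W.T));print("red mean/dir",W.mean(0),V[:,1],np.ptp(W@V[:,1]))
    for lab in ["slide_base","tray_handle"]:
        S=cams.silhouettes(lab,c)
        if S:
            rg=S[0]["region"].astype(np.uint8);cnt=max(cv2.findContours(rg,0,1)[0],key=cv2.contourArea)
            box=cv2.boxPoints(cv2.minAreaRect(cnt));print(lab,rg.sum(),box.tolist())
            if c=="top" : print([atz(c,p,10 if lab[0]=="s" else 54)[:2] for p in box])
print(tri([(c,red[c]) for c in red]), atz("top",red["top"],134))
print("bar",tri([("top",(338,180)),("side",(317,193))]),atz("top",(338,180),127))
im=cams.get_image("top");cv2.imwrite("pics/topc.png",cv2.resize(im[140:235,265:455],None,fx=4,fy=4,interpolation=cv2.INTER_CUBIC))
E
```

```text
top [([418, 181, 22, 8, 113], array([428. , 184.3]))]
red mean/dir [ 452.6 -125.7] [0.1 1. ] 58.97722588441163
slide_base 6350 [[277.59954833984375, 207.66566467285156], [280.130126953125, 159.2232208251953], [439.0174560546875, 167.52330017089844], [436.48687744140625, 215.9657440185547]]
[array([414.4, 302.5]), array([562.9, 293.7]), array([ 525.7, -189.7]), array([ 377.7, -172.6])]
tray_handle 2201 [[332.18145751953125, 205.05047607421875], [335.357421875, 162.17462158203125], [416.983642578125, 168.22100830078125], [413.80767822265625, 211.09686279296875]]
[array([412.3, 139.9]), array([539.6, 127.1]), array([ 515.8, -113.3]), array([388.7, -96.8])]
side [([328, 154, 6, 10, 39], array([330.5, 158.3]))]
slide_base 4256 [[275.650146484375, 260.814697265625], [315.82513427734375, 147.276611328125], [367.2208251953125, 165.4627685546875], [327.04583740234375, 279.0008544921875]]
tray_handle 1123 [[297.18359375, 213.7561798095703], [300.9808349609375, 177.6822052001953], [346.99725341796875, 182.5260467529297], [343.20001220703125, 218.6000213623047]]
(array([ 453.9, -128. ,  123. ]), [0.5, 0.5]) [ 452.6 -125.7  134. ]
bar (array([475.6, 123. , 116.8]), [1.6, 1.6]) [472.1 123.3 127. ]
```

View pics/topc.png

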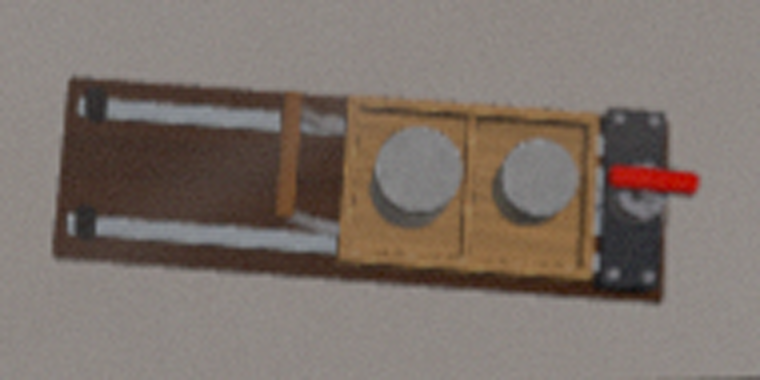

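The crop shows the handle bar centred at crop (289,154), which is full-image (337.2,178.5). The pin bar lies along the slide at full-image (428,184.5), and the small canister is next to the pin. Next I work out the slide axis and the first move.

```bash
cat >> h.py <<'E'
from scipy.spatial.transform import Rotation as Ro
def go(pos,yaw):
    "tool-down pose with tool y at angle yaw: shift (cm) and turn in tool axes"
    s=bot.get_state();R=np.array(s["tool_rot"])
    y=np.array([np.cos(yaw),np.sin(yaw),0]);z=np.array([0,0,-1.]);T=np.c_[np.cross(y,z),y,z]
    print("dpos",np.round(R.T@(np.array(pos)-s["tool_pos"])/10,2).tolist(),"dr",np.round(Ro.from_matrix(R.T@T).as_rotvec(),3).tolist(),"t",s["time"])
E
python3 - <<'E'
from h import *
np.set_printoptions(precision=3,suppress=True)
f=lambda u,v,z:atz("top",(265+u/4-.375,140+v/4-.375),z)[:2]
a,b,c,d=[f(*p,10) for p in [(72,78),(668,112),(660,302),(54,258)]]
print(a,b,c,d,"yaw",[np.arctan2(-(p-q)[0],(p-q)[1]) for p,q in [(a,b),(d,c)]],"centre",(a+b+c+d)/4)
print("bar",f(289,154,127))
go([440,-110,225],-0.07)
E
```

```text
[563.032 286.049] [ 525.86  -166.997] [ 380.734 -152.033] [425.034 300.874] yaw [np.float64(-0.08186470125080357), np.float64(-0.09750206649828738)] centre [473.665  66.973]
bar [477.441 126.312]
dpos [-44.66, -42.11, -2.94] dr [0.0, -0.0, 1.221] t 1.15
```

```bash
python3 -m handwheel '{"dr":[[0,0,0.6],[0,0,0.6],[0,0,0.6],[0,0,0.6],[0,0,0.6],[0,0,0.6],[0,0,0.6],[0,0,0.6]],"delta_pos":[[-23,-20,-3],[-23,-20,-3],[-23,-20,-3],[-23,-20,-3],[-23,-20,-3],[-23,-20,-3],[-23,-20,-3],[-23,-20,-3]],"claw":[8.5,8.5,8.5,8.5,8.5,8.5,8.5,8.5]}'; python3 -c "
from h import *
go([440,-110,225],-0.09)"
```

```text
time: 1.95
tool_pos: [333.0, 179.1, 226.0]
tool_rot: [[-0.52, 0.854, 0.001], [0.854, 0.52, 0.001], [0.0, 0.001, -1.0]]
force: [-0.5, 0.6, 0.2]
gripper_width: 85.0
grasp_force: 0.0
dpos [-30.26, -5.89, 0.08] dr [0.001, -0.001, 0.637] t 1.95
```

```bash
python3 -m handwheel '{"dr":[[0,0,0.637],[0,0,0.637],[0,0,0.637],[0,0,0.637],[0,0,0.637],[0,0,0.637],[0,0,0.637],[0,0,0.637]],"delta_pos":[[-30.3,-5.9,0],[-30.3,-5.9,0],[-30.3,-5.9,0],[-30.3,-5.9,0],[-30.3,-5.9,0],[-30.3,-5.9,0],[-30.3,-5.9,0],[-30.3,-5.9,0]],"claw":[6,6,6,6,6,6,6,6]}'; python3 - <<'E'
from h import *
im=cams.get_image("wrist");cv2.imwrite("pics/w1.png",im);P=cams.camera_params("wrist")
import pickle;pickle.dump((P,im),open("w1.pkl","wb"))
print(proj(P,[454,-128,125]),-np.array(P["R"]).T@np.array(P["t"]).ravel())
E
```

```text
time: 2.75
tool_pos: [441.2, -108.5, 224.8]
tool_rot: [[0.087, 0.996, -0.001], [0.996, -0.087, 0.001], [0.001, -0.001, -1.0]]
force: [0.0, -0.2, 0.2]
gripper_width: 59.9
grasp_force: 0.0
[332.88133745 212.69788398] [445.51021965 -43.89492052 402.8009958 ]
```

View pics/w1.png

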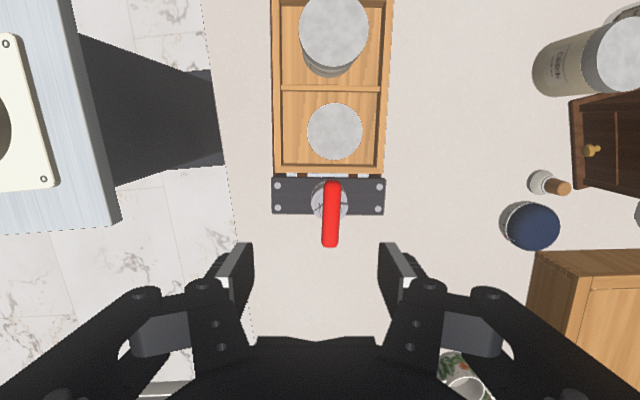

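The wrist view shows the red bar from (333,182) to (330,246), centred near (331,213). That fits the predicted (333,213), and the bar lines up with the fingers' closing axis.

```bash
cat >> h.py <<'E'
def red(im):
    im=im.astype(int);m=((im[...,2]>110)&(im[...,1]<80)&(im[...,0]<80)).astype(np.uint8)
    n,l,s,ce=cv2.connectedComponentsWithStats(m);i=1+np.argmax(s[1:,4]);ys,xs=np.nonzero(l==i)
    return cv2.boxPoints(cv2.minAreaRect(np.c_[xs,ys].astype(np.float32))),ce[i]
E
python3 - <<'E'
from h import *
import pickle;P,im=pickle.load(open("w1.pkl","rb"))
bx,c=red(im);print(bx,c);W=[atz(P,p,134)[:2] for p in bx];print(np.round(W,1),np.round(np.mean(W,0),1))
o=sorted(W,key=lambda p:p[1]);d=(o[2]+o[3]-o[0]-o[1]);print("yaw",np.arctan2(-d[0],d[1]))
print(tri([(P,c),("top",(428,184.3)),("side",(330.5,158.3))]),atz(P,c,130))
go([454.5,-128,160],-0.09)
E
```

```text
[[319.31982 245.52284]
 [324.05585 179.21828]
 [341.60913 180.47209]
 [336.8731  246.77666]] [330.72769089 212.61729531]
[[ 438.9 -156. ]
 [ 448.2  -94. ]
 [ 463.5  -96.4]
 [ 455.1 -158.7]] [ 451.4 -126.3]
yaw -0.1417027509321317
(array([ 453.35416846, -128.12049328,  123.06420037]), [1.3, 1.2, 0.3]) [ 451.88269857 -126.24072991  130.        ]
dpos [-1.94, 1.56, 6.49] dr [-0.002, -0.001, 0.005] t 2.8
```

```bash
python3 -m handwheel '{"dr":[[0,0,0.03],[0,0,0.03],[0,0,0.03],[0,0,0.03]],"delta_pos":[[-1.9,1.2,3],[-1.9,1.2,6.5],[-1.9,1.2,6.5],[-1.9,1.2,6.5]],"claw":[5,5,5,5]}'; python3 - <<'E'
from h import *
import pickle;P1,im1=pickle.load(open("w1.pkl","rb"))
im=cams.get_image("wrist");P=cams.camera_params("wrist");cv2.imwrite("pics/w2.png",im)
bx,c=red(im);print(bx,c);W=[atz(P,p,134)[:2] for p in bx];print(np.round(W,1),np.round(np.mean(W,0),1))
o=sorted(W,key=lambda p:p[1]);d=(o[2]+o[3]-o[0]-o[1]);print("yaw",np.arctan2(-d[0],d[1]))
print(tri([(P,c),(P1,red(im1)[1])]))
go([452.5,-127,105],-0.13)
E
```

```text
time: 3.2
tool_pos: [450.4, -126.7, 160.9]
tool_rot: [[0.113, 0.994, -0.002], [0.994, -0.113, 0.001], [0.001, -0.002, -1.0]]
force: [1.1, -1.8, 0.9]
gripper_width: 50.2
grasp_force: 0.0
[[310. 173.]
 [332. 173.]
 [332. 259.]
 [310. 259.]] [320.32402846 215.29939792]
[[ 450.3  -97.1]
 [ 465.   -98.7]
 [ 458.7 -161.1]
 [ 442.9 -159.3]] [ 454.2 -129.1]
yaw -0.10945935418793108
(array([ 452.97807388, -138.84250055,   92.53708953]), [1.3, 1.3])
dpos [0.04, 0.08, 5.7] dr [0.001, -0.0, 0.017] t 3.25
```

View pics/w2.png

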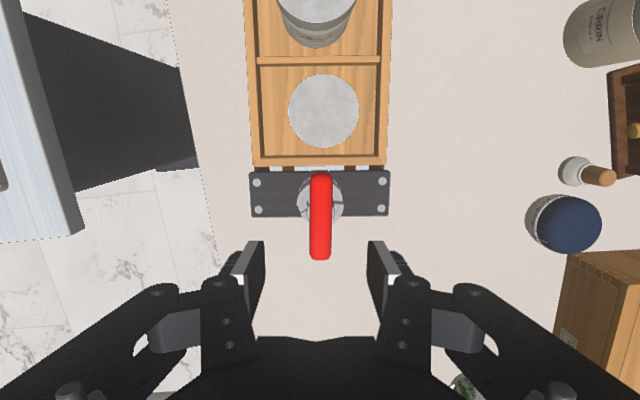

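The bar is centred between the open fingers at (321,215) and aligned with them. I descend and close.

```bash
python3 -m handwheel '{"dr":[[0,0,0],[0,0,0],[0,0,0],[0,0,0],[0,0,0],[0,0,0],[0,0,0],[0,0,0]],"delta_pos":[[-0.1,0.2,2.5],[-0.1,0.2,5.4],[-0.1,0.2,5.4],[-0.1,0.2,5.4],[-0.1,0.2,5.4],[-0.1,0.2,5.4],[-0.1,0.2,5.4],[-0.1,0.2,5.4]],"claw":[5,5,5,1,1,1,1,1]}'
```

```text
time: 4.05
tool_pos: [453.3, -130.2, 107.3]
tool_rot: [[0.116, 0.993, 0.001], [0.993, -0.116, -0.0], [-0.0, 0.001, -1.0]]
force: [0.1, 0.0, -0.2]
gripper_width: 10.1
grasp_force: 0.0
```

```bash
python3 - <<'E'
from h import *
im=cams.get_image("wrist");s=cams.get_image("side");t=cams.get_image("top")
a=cv2.resize(im[120:400,180:460],(400,400));b=cv2.resize(s[130:230,280:380],(400,400),interpolation=cv2.INTER_CUBIC)
cv2.imwrite("pics/w3.png",np.hstack([a,b]))
P=cams.camera_params("wrist");print(proj(P,[453.3,-130,107.3]),proj("side",[453.3,-130,107.3]),proj("side",[453.3,-130,126]))
E
```

```text
[317.79393716 229.41706581] [330.48094008 162.46474917] [330.59382862 157.19174822]
```

View pics/w3.png

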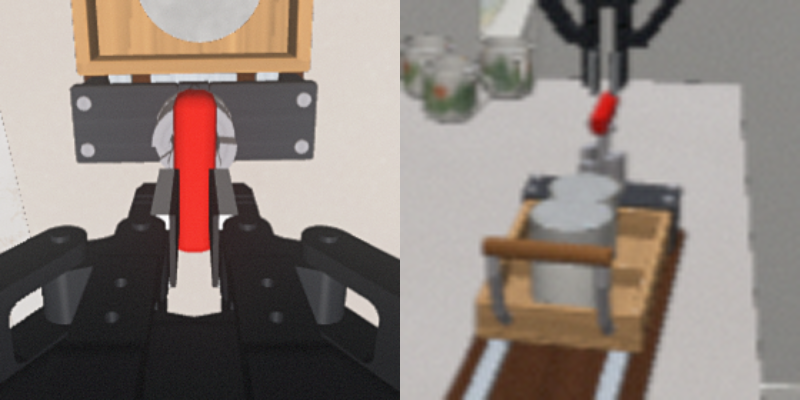

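```bash
python3 -m handwheel '{"dr":[[0,0,0],[0,0,0],[0,0,0]],"delta_pos":[[0,0,0],[0,0,0],[0,0,0]],"claw":[0,0,0]}'
```

```text
time: 4.5
tool_pos: [452.8, -130.0, 106.5]
tool_rot: [[0.116, 0.993, -0.0], [0.993, -0.116, 0.0], [0.0, -0.0, -1.0]]
force: [-0.6, -0.1, 0.0]
gripper_width: 0.2
grasp_force: 0.0
```

```bash
python3 - <<'E'
from h import *
im=cams.get_image("wrist");P=cams.camera_params("wrist")
cv2.imwrite("pics/w4.png",cv2.resize(im[150:400,180:460],None,fx=2.4,fy=2.4))
bx,c=red(im);print(bx,c,"C",-np.array(P["R"]).T@np.array(P["t"]).ravel(),P["mtx"])
print("axis",np.array(P["R"])[2])
for z in (107,126,146): print(proj(P,[452.8,-130,z]))
for z in (100,134): print([np.round(atz(P,p,z),0) for p in bx])
for c_ in ("top","side"): print(c_,red(cams.get_image(c_)))
E
```

```text
[[301.99997 244.99998]
 [301.99997 182.99998]
 [331.99997 182.99998]
 [331.99997 244.99998]] [316.88076214 211.40749846] C [459.38837121 -66.44224261 284.31692838] [[310.0106253    0.         315.43225244]
 [  0.         310.0106253  203.14706808]
 [  0.           0.           1.        ]]
axis [-0.03087659 -0.25609707 -0.96615782]
[317.11071317 229.53814091]
[317.26412124 241.35090902]
[317.46566877 256.88728365]
[array([ 442., -142.,  100.]), array([ 447., -102.,  100.]), array([ 465., -104.,  100.]), array([ 461., -144.,  100.])]
[array([ 445., -128.,  134.]), array([449., -95., 134.]), array([464., -97., 134.]), array([ 461., -130.,  134.])]
top (array([[417., 181.],
       [426., 181.],
       [426., 186.],
       [417., 186.]], dtype=float32), array([421.83673469, 183.67346939]))
side (array([[326.7586 , 162.10344],
       [330.41376, 152.9655 ],
       [334.37927, 154.55171],
       [330.72412, 163.68965]], dtype=float32), array([330.56097561, 158.17073171]))
```

View pics/w4.png

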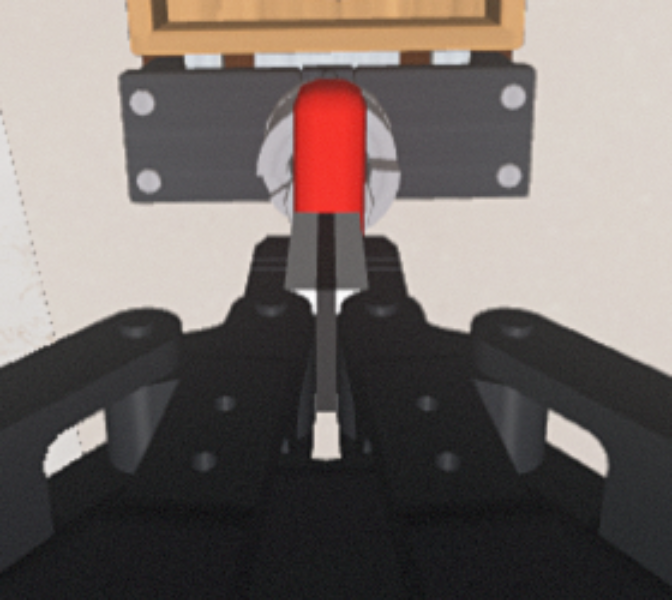

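The wrist view shows the closed pads drawn over the red bar, with tips near row 238. So the fingertips are above the bar, not around it, even though TCP z reads 107. I check the actual tip height numerically.

```bash
python3 - <<'E'
from h import *
P=cams.camera_params("wrist")
for z in (107,120,135,145): print(z,[np.round(proj(P,[452.8+1.2,y,z]),0).tolist() for y in (-119,-130,-141)],np.round(proj("side",[452.8,-130,z]),1))
s=cams.get_image("side")
for r in range(140,168,1): print(r,[int(v) for v in s[r,322:340].mean(1)], [int(v) for v in (s[r,322:340,2].astype(int)-s[r,322:340,1])])
print(bot.get_state()["tool_pos"])
E
```

```text
107 [[317.0, 212.0], [319.0, 229.0], [321.0, 246.0]] [330.6 162.6]
120 [[317.0, 219.0], [319.0, 237.0], [321.0, 255.0]] [330.7 158.9]
135 [[317.0, 228.0], [320.0, 248.0], [322.0, 267.0]] [330.8 154.6]
145 [[317.0, 235.0], [320.0, 256.0], [322.0, 276.0]] [330.9 151.8]
140 [87, 56, 49, 47, 37, 28, 28, 29, 33, 55, 41, 33, 26, 24, 29, 31, 24, 26] [-1, 0, -1, -1, 0, -1, 0, -1, 2, 0, 1, -2, -4, -1, -5, -1, -2, -4]
141 [128, 122, 122, 121, 87, 42, 30, 28, 17, 32, 28, 28, 33, 30, 44, 49, 48, 58] [1, -1, 1, 0, 0, -3, -1, 0, 0, -2, -1, -3, -2, -4, 0, 0, -1, 1]
142 [135, 135, 134, 135, 124, 80, 41, 40, 36, 40, 43, 38, 27, 42, 102, 122, 123, 126] [1, 0, 2, 0, 0, -2, -2, 0, -1, 3, -2, -2, -3, -1, 2, 0, 0, 0]
143 [134, 137, 136, 135, 130, 87, 55, 92, 83, 89, 89, 59, 32, 43, 112, 133, 133, 135] [1, -1, 0, 2, 1, -1, -1, -3, 0, 0, -1, -4, -2, 0, 0, 1, 2, 2]
144 [135, 133, 136, 135, 132, 86, 59, 91, 80, 86, 92, 63, 31, 43, 114, 132, 136, 136] [2, 3, 2, 1, 2, -1, 0, -3, 0, 0, -3, -2, 0, 2, 1, 2, 2, 0]
145 [136, 136, 137, 137, 130, 87, 55, 90, 80, 84, 96, 64, 32, 43, 112, 135, 137, 135] [1, 2, 3, 1, 0, 
[... 2730 characters left out ...]
5, 4, 4, 4, 5, 15, 32, 49, 52, 26, 7, 3, 4, 4, 4, 4, 4, 5]
164 [190, 192, 192, 192, 191, 186, 177, 137, 112, 112, 140, 176, 190, 188, 191, 188, 190, 188] [3, 3, 5, 4, 4, 6, 5, 6, 6, 3, 2, 3, 3, 3, 2, 4, 4, 4]
165 [189, 191, 191, 191, 189, 182, 174, 138, 115, 116, 145, 176, 190, 190, 187, 188, 190, 188] [4, 3, 4, 3, 3, 5, 2, 1, 2, 4, 2, 3, 4, 4, 4, 5, 2, 2]
166 [190, 189, 187, 180, 170, 161, 145, 120, 115, 115, 144, 175, 187, 188, 190, 190, 191, 190] [4, 3, 5, 3, 1, 0, 0, 0, 3, 2, 3, 3, 3, 2, 3, 3, 4, 4]
167 [188, 189, 176, 151, 132, 112, 93, 99, 114, 116, 156, 176, 182, 182, 184, 188, 191, 191] [5, 3, 4, 1, 2, 1, 3, 2, 2, 3, 2, 1, 3, 2, 4, 4, 3, 5]
[ 452.83080649 -130.00929256  106.55517909]
```

Both views put the fingertips about 33 mm higher than the reported TCP. I open wide, which is clear of the collar in either case, and go down 25 mm.

```bash
python3 -m handwheel '{"dr":[[0,0,0],[0,0,0],[0,0,0],[0,0,0],[0,0,0],[0,0,0],[0,0,0],[0,0,0]],"delta_pos":[[0,0,0],[0,0,0],[0,0,0],[0,0,0],[0.15,0,0.6],[0.15,0,1.2],[0.15,0,1.8],[0.15,0,2.5]],"claw":[6,6,6,6,6,6,6,6]}'; python3 - <<'E'
from h import *
im=cams.get_image("wrist");s=cams.get_image("side")
a=cv2.resize(im[120:400,180:460],(500,500));b=cv2.resize(s[135:185,300:360],(300,250),interpolation=cv2.INTER_CUBIC)
cv2.imwrite("pics/w5.png",np.hstack([a,np.vstack([b,b*0])]));print(bot.get_state()["tool_pos"])
E
```

```text
time: 5.5
tool_pos: [452.8, -128.5, 80.9]
tool_rot: [[0.116, 0.993, -0.0], [0.993, -0.116, 0.0], [0.0, -0.0, -1.0]]
force: [-1.0, 0.1, 0.0]
gripper_width: 59.9
grasp_force: 0.0
[ 451.89666849 -128.21878014   80.18098139]
```

View pics/w5.png

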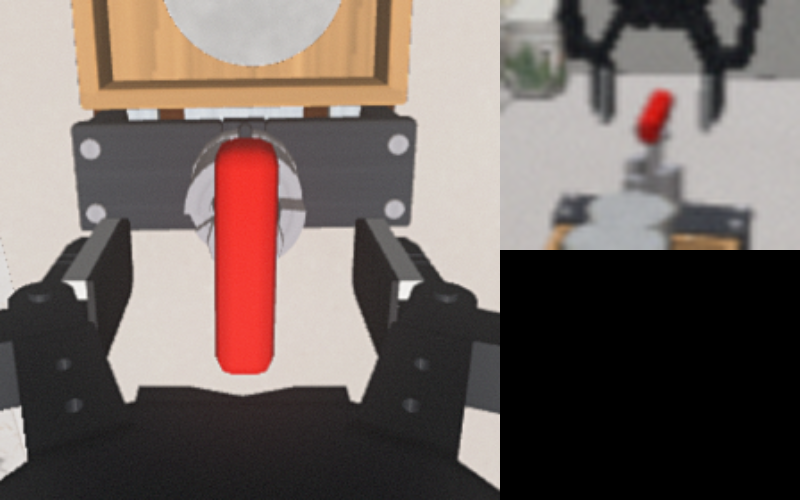

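The side view now shows the tips at about row 160, or z≈117, straddling the red bar. I go 8 mm lower and close.

```bash
python3 -m handwheel '{"dr":[[0,0,0],[0,0,0],[0,0,0],[0,0,0],[0,0,0],[0,0,0],[0,0,0],[0,0,0]],"delta_pos":[[0,0.05,0.8],[0,0.05,0.8],[0,0.05,0.8],[0,0.05,0.8],[0,0.05,0.8],[0,0.05,0.8],[0,0.05,0.8],[0,0.05,0.8]],"claw":[6,6,0.5,0.5,0.5,0.5,0.5,0.5]}'
```

```text
time: 6.4
tool_pos: [453.8, -128.7, 74.1]
tool_rot: [[0.116, 0.993, 0.001], [0.993, -0.116, -0.0], [-0.0, 0.001, -1.0]]
force: [-1.5, -0.3, 4.8]
gripper_width: 18.2
grasp_force: 58.6
```

Gripped at 18 mm with 59 N. Lifting.

```bash
python3 -m handwheel '{"dr":[[0,0,0],[0,0,0],[0,0,0],[0,0,0],[0,0,0]],"delta_pos":[[0,0,-0.6],[0,0,-1.2],[0,0,-1.8],[0,0,-2.4],[0,0,-2.4]],"claw":[0.5,0.5,0.5,0.5,0.5]}'; python3 - <<'E'
from h import *
for c in ("top","side"): print(c,red(cams.get_image(c))[1])
print(bot.get_state()["force"],bot.get_state()["tool_pos"])
E
```

```text
time: 6.9
tool_pos: [453.2, -128.5, 97.7]
tool_rot: [[0.116, 0.993, -0.001], [0.993, -0.116, 0.0], [0.0, -0.001, -1.0]]
force: [3.4, -1.1, -11.2]
gripper_width: 18.0
grasp_force: 59.0
top [422.56410256 182.07692308]
side [330.09803922 151.31372549]
[  2.77499199  -1.33555066 -11.82802657] [ 453.22923446 -128.49522994   97.3030982 ]
```

Lifted about 24 mm, with a spring pull of about 11 N. Now I turn it clockwise.

```bash
python3 -m handwheel '{"dr":[[0,0,0.12],[0,0,0.24],[0,0,0.36],[0,0,0.48],[0,0,0.6],[0,0,0.7],[0,0,0.7]],"delta_pos":[[0,0,0],[0,0,0],[0,0,0],[0,0,0],[0,0,0],[0,0,0],[0,0,0]],"claw":[0.5,0.5,0.5,0.5,0.5,0.5,0.5]}'; python3 -c "
from h import *
s=bot.get_state();print(s['ft_torque'],s['q'])
print(red(cams.get_image('side')))"
```

```text
time: 7.7
tool_pos: [453.4, -128.7, 97.2]
tool_rot: [[0.728, 0.685, -0.0], [0.685, -0.728, -0.0], [-0.0, -0.0, -1.0]]
force: [3.6, -1.9, -11.8]
gripper_width: 18.2
grasp_force: 59.0
[-0.30034187 -0.75469368 -0.00844467] [-2.76318291e-01  2.54058145e-01 -2.45059573e-01  1.07202684e+00
 -2.18479532e-04  2.11033738e+00]
(array([[322.00003, 153.00002],
       [328.00003, 147.00002],
       [331.50003, 150.50002],
       [325.50003, 156.50002]], dtype=float32), array([326.51219512, 152.        ]))
```

```bash
python3 -m handwheel '{"dr":[[0,0,0.12],[0,0,0.24],[0,0,0.36],[0,0,0.48],[0,0,0.56],[0,0,0.61],[0,0,0.61]],"delta_pos":[[0,0,0],[0,0,0],[0,0,0],[0,0,0],[0,0,0],[0,0,0],[0,0,0]],"claw":[0.5,0.5,0.5,0.5,0.5,0.5,0.5]}'; python3 -c "
from h import *
s=bot.get_state();print(s['ft_torque'],s['q'])
print(red(cams.get_image('side')))"
```

```text
time: 8.45
tool_pos: [453.5, -128.9, 97.5]
tool_rot: [[0.989, 0.146, -0.0], [0.146, -0.989, -0.001], [-0.0, 0.001, -1.0]]
force: [3.7, -2.7, -12.0]
gripper_width: 18.3
grasp_force: 59.0
[-0.59929023 -0.73384239  0.00943382] [-2.76468495e-01  2.53823542e-01 -2.44740073e-01  1.07212813e+00
 -7.00096835e-04  2.71861014e+00]
(array([[322., 149.],
       [327., 149.],
       [327., 153.],
       [322., 153.]], dtype=float32), array([324.5, 151. ]))
```

```bash
python3 -m handwheel '{"dr":[[0,0,0],[0,0,0],[0,0,0]],"delta_pos":[[0,0,0.3],[0,0,0.45],[0,0,0.45]],"claw":[0.5,0.5,0.5]}';python3 -m handwheel '{"dr":[[0,0,0],[0,0,0],[0,0,0]],"delta_pos":[[0,0,0.15],[0,0,0.3],[0,0,0.3]],"claw":[0.5,0.5,0.5]}'
```

```text
time: 8.8
tool_pos: [453.6, -128.9, 93.0]
tool_rot: [[0.989, 0.145, 0.0], [0.145, -0.989, -0.001], [0.0, 0.001, -1.0]]
force: [3.7, -2.6, -11.8]
gripper_width: 18.0
grasp_force: 59.0
time: 9.1
tool_pos: [453.9, -128.9, 91.0]
tool_rot: [[0.99, 0.144, 0.001], [0.144, -0.99, -0.001], [0.001, 0.001, -1.0]]
force: [-0.4, -2.9, -1.8]
gripper_width: 18.1
grasp_force: 60.0
```

The force dropped from 12 to 2 N at a lift of about 17 mm, which is what the rest notch should give. I release and rise.

```bash
python3 -m handwheel '{"dr":[[0,0,0],[0,0,0],[0,0,0],[0,0,0],[0,0,0],[0,0,0],[0,0,0],[0,0,0]],"delta_pos":[[0,0,0],[0,0,0],[0,0,0],[0,0,0],[0,0,-1.5],[0,0,-4],[0,0,-7],[0,0,-7]],"claw":[4,4,4,4,4,4,4,4]}'; python3 - <<'E'
from h import *
import pickle
print(red(cams.get_image("side")))
im=cams.get_image("wrist");P=cams.camera_params("wrist");pickle.dump((P,im),open("w6.pkl","wb"))
bx,c=red(im);print(bx,c);W=[atz(P,p,151)[:2] for p in bx];print(np.round(W,1))
t=cams.get_image("top");print(red(t))
# wooden bar & tray in top
cv2.imwrite("pics/w6.png",np.hstack([im[:,::1][:, :400],cv2.resize(t[140:235,265:455],(400,200),interpolation=cv2.INTER_CUBIC).repeat(2,0)]))
E
```

```text
time: 9.9
tool_pos: [456.4, -129.2, 164.2]
tool_rot: [[0.989, 0.144, 0.008], [0.144, -0.99, -0.002], [0.007, 0.003, -1.0]]
force: [0.8, 0.2, 0.5]
gripper_width: 40.1
grasp_force: 0.0
(array([[322., 151.],
       [339., 151.],
       [339., 155.],
       [322., 155.]], dtype=float32), array([330.69318182, 153.        ]))
[[304. 268.]
 [304. 176.]
 [328. 176.]
 [328. 268.]] [315.43091335 221.82763466]
[[ 422.7 -126.4]
 [ 483.9 -118.1]
 [ 486.  -132.6]
 [ 424.9 -142.1]]
(array([[426.69232, 183.46155],
       [431.69232, 182.46155],
       [433.9231 , 193.61539],
       [428.9231 , 194.61539]], dtype=float32), array([430.3559322 , 188.47457627]))
```

View pics/w6.png

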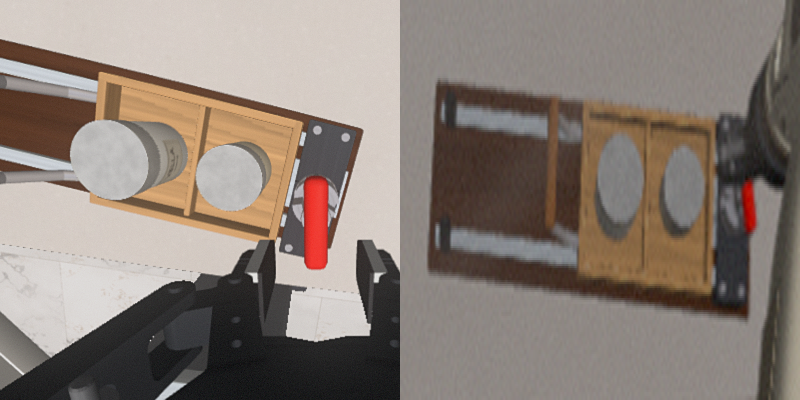

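The pin stays up by itself: the red bar lies across the slide in the wrist view at (316,222), still about 18 mm raised. Next I go to the tray handle.

```bash
python3 -c "
from h import *
go([477,126,165],1.48)"; python3 -m handwheel '{"dr":[[0,0,-1],[0,0,-1],[0,0,-1],[0,0,-1],[0,0,-1],[0,0,-1],[0,0,-1],[0,0,-1]],"delta_pos":[[0,0,-2],[0,0,-2],[2,-10,-2],[2,-15,-2],[2,-15,-2],[2,-15,-2],[2,-15,-2],[2,-15,-2]],"claw":[4,4,4,4,4,4,4,4]}';python3 -c "
from h import *
go([477,126,165],1.48)"
```

```text
dpos [6.03, -24.83, -0.52] dr [-0.001, -0.0, -2.906] t 10.05
time: 10.85
tool_pos: [450.5, 23.4, 178.7]
tool_rot: [[0.412, 0.911, -0.003], [0.911, -0.412, -0.0], [-0.001, -0.003, -1.0]]
force: [-1.0, 0.9, 1.0]
gripper_width: 40.3
grasp_force: 0.0
dpos [10.44, -1.81, 1.36] dr [-0.003, -0.002, -1.905] t 10.85
```

```bash
python3 -m handwheel '{"dr":[[0,0,-1],[0,0,-1],[0,0,-1],[0,0,-1],[0,0,-1],[0,0,-1],[0,0,-1],[0,0,-1]],"delta_pos":[[10.4,-1.8,1.4],[10.4,-1.8,1.4],[10.4,-1.8,1.4],[10.4,-1.8,1.4],[10.4,-1.8,1.4],[10.4,-1.8,1.4],[10.4,-1.8,1.4],[10.4,-1.8,1.4]],"claw":[4,4,4,4,4,4,4,4]}'; python3 -m handwheel '{"dr":[[0,0,-0.9],[0,0,-0.9],[0,0,-0.9],[0,0,-0.9],[0,0,-0.9],[0,0,-0.9],[0,0,-0.9]],"delta_pos":[[0,0,0],[0,0,0],[0,0,0],[0,0,0],[0,0,0],[0,0,0],[0,0,0]],"claw":[4,4,4,4,4,4,4]}'; python3 - <<'E'
from h import *
print(bot.get_state()["tool_pos"])
im=cams.get_image("wrist");P=cams.camera_params("wrist");cv2.imwrite("pics/w7.png",im)
go([477,126,130],1.48)
print([np.round(proj(P,[477+dx,126+dx*-.09,120]),0).tolist() for dx in (-45,0,45)])
E
```

```text
time: 11.65
tool_pos: [477.7, 124.3, 165.1]
tool_rot: [[-0.54, 0.841, -0.002], [0.841, 0.54, -0.0], [0.001, -0.002, -1.0]]
force: [0.1, -0.4, -0.3]
gripper_width: 40.1
grasp_force: 0.0
time: 12.35
tool_pos: [477.9, 124.4, 165.5]
tool_rot: [[-0.995, 0.101, -0.001], [0.101, 0.995, -0.0], [0.001, -0.0, -1.0]]
force: [0.3, 0.3, -0.1]
gripper_width: 40.0
grasp_force: 0.0
[477.93530131 124.43250955 165.52945717]
dpos [0.11, 0.14, 3.56] dr [-0.0, -0.001, -0.012] t 12.4
[[318.0, 149.0], [319.0, 210.0], [320.0, 265.0]]
```

View pics/w7.png

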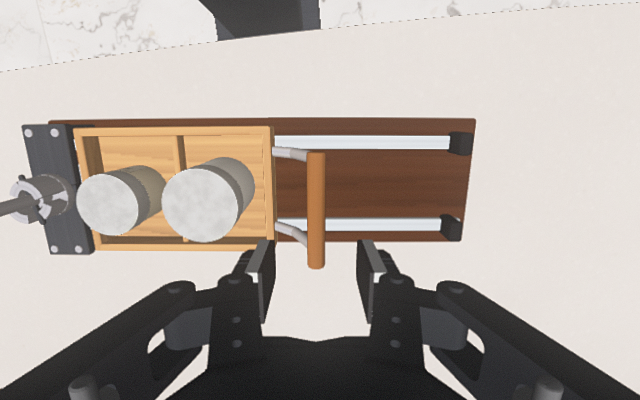

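The bar runs down column 316, rows 152–268, centred between the pads and matching the prediction to about 2 mm. I descend and grip it.

```bash
python3 -m handwheel '{"dr":[[0,0,0],[0,0,0],[0,0,0],[0,0,0],[0,0,0],[0,0,0],[0,0,0],[0,0,0]],"delta_pos":[[0,0,4],[0,0,6.5],[0,0,8],[0,0,9.5],[0,0,9.5],[0,0,9.5],[0,0,9.5],[0,0,9.5]],"claw":[4,4,4,4,4,0.5,0.5,0.5]}'; python3 -m handwheel '{"dr":[[0,0,0],[0,0,0]],"delta_pos":[[0,0,0],[0,0,0]],"claw":[0.5,0.5]}'
```

```text
time: 13.2
tool_pos: [479.0, 124.9, 72.1]
tool_rot: [[-0.995, 0.098, 0.002], [0.098, 0.995, 0.0], [-0.002, 0.0, -1.0]]
force: [-0.1, 0.1, 1.0]
gripper_width: 11.9
grasp_force: 58.5
time: 13.4
tool_pos: [479.0, 124.9, 72.1]
tool_rot: [[-0.995, 0.097, 0.002], [0.097, 0.995, 0.0], [-0.002, 0.0, -1.0]]
force: [-0.9, -2.0, 6.0]
gripper_width: 11.7
grasp_force: 58.8
```

The 11.7 mm width on a 14 mm bar, together with the upward force, suggests the pads pinch above the bar's middle. I open, go 9 mm lower and regrip.

```bash
python3 -m handwheel '{"dr":[[0,0,0],[0,0,0],[0,0,0],[0,0,0],[0,0,0],[0,0,0],[0,0,0],[0,0,0]],"delta_pos":[[0,0,0],[0,0,0],[0,0,0.5],[0,0,0.9],[0,0,0.9],[0,0,0.9],[0,0,0.9],[0,0,0.9]],"claw":[3,3,3,3,0.5,0.5,0.5,0.5]}'
```

```text
time: 14.2
tool_pos: [477.5, 124.8, 61.4]
tool_rot: [[-0.995, 0.097, -0.002], [0.097, 0.995, -0.0], [0.002, -0.0, -1.0]]
force: [0.7, 1.0, -6.3]
gripper_width: 12.0
grasp_force: 58.3
```

```bash
python3 -m handwheel '{"dr":[[0,0,0],[0,0,0],[0,0,0],[0,0,0],[0,0,0],[0,0,0],[0,0,0],[0,0,0]],"delta_pos":[[0,0.3,0],[0,0.8,0],[0,1.6,0],[0,2.5,0],[0,3.4,0],[0,4.3,0],[0,5,0],[0,5.4,0]],"claw":[0.5,0.5,0.5,0.5,0.5,0.5,0.5,0.5]}'; python3 -c "
from h import *
print(red(cams.get_image('side')), [(d['pixel'],d['score']) for d in cams.recognise('tray_handle','top')[:1]])"
```

```text
time: 15.0
tool_pos: [483.0, 179.5, 61.4]
tool_rot: [[-0.995, 0.096, -0.001], [0.096, 0.995, -0.0], [0.001, -0.0, -1.0]]
force: [0.7, -2.4, -13.1]
gripper_width: 12.1
grasp_force: 58.5
(array([[329., 151.],
       [339., 151.],
       [339., 155.],
       [329., 155.]], dtype=float32), array([334., 153.])) [([379.0, 192.2], 0.74)]
```

```bash
python3 -m handwheel '{"dr":[[0,0,0],[0,0,0],[0,0,0],[0,0,0],[0,0,0],[0,0,0],[0,0,0],[0,0,0]],"delta_pos":[[0,0.3,0],[0,0.9,0],[0,1.8,0],[0,2.9,0],[0,4.1,0],[0,5.2,0],[0,6,0],[0,6.4,0]],"claw":[0.5,0.5,0.5,0.5,0.5,0.5,0.5,0.5]}';  python3 -m handwheel '{"dr":[[0,0,0],[0,0,0],[0,0,0],[0,0,0],[0,0,0],[0,0,0],[0,0,0]],"delta_pos":[[0,0.3,0],[0,0.8,0],[0,1.4,0],[0,2,0],[0,2.5,0],[0,2.8,0],[0,3,0]],"claw":[0.5,0.5,0.5,0.5,0.5,0.5,0.5]}'; python3 -c "
from h import *
cams.get_image('top')
print([(l,d['pixel'],d['score']) for l in ('tray_handle','caddy_white','caddy_small') for d in cams.recognise(l,'top')[:1]])"
```

```text
time: 15.9
tool_pos: [489.4, 243.5, 61.5]
tool_rot: [[-0.995, 0.095, -0.001], [0.095, 0.995, 0.0], [0.001, -0.0, -1.0]]
force: [0.8, -2.9, -21.3]
gripper_width: 12.2
grasp_force: 58.6
time: 16.6
tool_pos: [492.3, 272.5, 61.6]
tool_rot: [[-0.995, 0.096, -0.001], [0.096, 0.995, -0.0], [0.001, -0.0, -1.0]]
force: [1.7, -3.1, -26.3]
gripper_width: 11.9
grasp_force: 58.5
[('tray_handle', [356.9, 184.8], 0.63), ('caddy_small', [346.9, 182.7], 0.61)]
```

```bash
python3 -m handwheel '{"dr":[[0,0,0],[0,0,0],[0,0,0],[0,0,0]],"delta_pos":[[0,0.1,0.1],[0,0.25,0.15],[0,0.35,0.2],[0,0.35,0.2]],"claw":[0.5,0.5,0.5,0.5]}'
```

```text
time: 17.2
tool_pos: [492.5, 273.9, 61.4]
tool_rot: [[-0.995, 0.098, 0.0], [0.098, 0.995, -0.003], [-0.0, -0.003, -1.0]]
force: [-3.0, -8.1, -12.7]
gripper_width: 12.3
grasp_force: 59.8
```

Resistance is rising at about 150 mm of travel, so the tray is at the stops. One more nudge, then I relax, release and rise.

```bash
python3 -m handwheel '{"dr":[[0,0,0],[0,0,0],[0,0,0]],"delta_pos":[[0,0.2,0.0],[0,0.3,0.0],[0,0.3,0]],"claw":[0.5,0.5,0.5]}'; python3 -m handwheel '{"dr":[[0,0,0],[0,0,0],[0,0,0],[0,0,0],[0,0,0],[0,0,0],[0,0,0],[0,0,0]],"delta_pos":[[0,-0.1,0],[0,-0.2,0],[0,-0.2,0],[0,-0.2,0],[0,-0.2,-2],[0,-0.2,-6],[0,-0.2,-10],[0,-0.2,-10]],"claw":[0.5,3.5,3.5,3.5,3.5,3.5,3.5,3.5]}'
```

```text
time: 17.5
tool_pos: [492.5, 273.6, 61.4]
tool_rot: [[-0.995, 0.099, -0.0], [0.099, 0.995, -0.009], [-0.0, -0.009, -1.0]]
force: [-3.7, -16.2, -9.4]
gripper_width: 12.2
grasp_force: 60.3
time: 18.3
tool_pos: [498.0, 280.5, 169.1]
tool_rot: [[-0.995, 0.096, 0.015], [0.096, 0.995, 0.01], [-0.014, 0.011, -1.0]]
force: [1.0, 1.0, -0.3]
gripper_width: 34.9
grasp_force: 0.0
```

```bash
python3 -m handwheel '{"dr":[[0,0,0],[0,0,0],[0,0,0],[0,0,0],[0,0,0]],"delta_pos":[[5,0,-3],[10,0,-4],[15,0,-4],[15,0,-4],[15,0,-4]],"claw":[3.5,3.5,3.5,3.5,3.5]}'; python3 - <<'E'
from h import *
np.set_printoptions(precision=1,suppress=True)
for c in ("top","side","wrist"):
    im=cams.get_image(c)
    if c!="wrist": print(c,red(im))
    for l,z in (("tray_handle",54),("caddy_white",110),("caddy_small",92),("mug",89),("ramekin",40)):
        S=cams.silhouettes(l,c)
        for d in S[:1]:
            ys,xs=np.nonzero(d["region"]);print(c,l,np.array(d["pixel"]),round(d["score"],2),"bbox",xs.min(),xs.max(),ys.min(),ys.max(),atz(c,d["pixel"],z))
    if c=="top":
        hsv=cv2.cvtColor(im,cv2.COLOR_BGR2HSV);print("row 180 hue/val",[(x,*map(int,hsv[176,x][[0,2]])) for x in range(278,300)])
print("bar at full travel:",[proj(c,[492,275,127]) for c in ("top","side")],"at 0:",[proj(c,[478,125,127]) for c in ("top","side")])
E
```

```text
time: 18.8
tool_pos: [343.1, 292.6, 201.8]
tool_rot: [[-0.996, 0.093, 0.003], [0.093, 0.996, 0.003], [-0.003, 0.004, -1.0]]
force: [0.3, -0.2, -0.2]
gripper_width: 35.0
grasp_force: 0.0
top (array([[424.8, 173.2],
       [430. , 172.2],
       [434.3, 193.7],
       [429.2, 194.8]], dtype=float32), array([429.5, 183.4]))
top tray_handle [333.7 187.4] 0.74 bbox 280 381 159 208 [464.2 134.1  54. ]
top caddy_white [317.1 181.9] 0.75 bbox 306 327 168 192 [471.3 181.7 110. ]
top caddy_small [344.6 183. ] 0.67 bbox 338 356 171 192 [469.6 103.6  92. ]
top mug [194.7 173.5] 0.63 bbox 177 215 156 188 [508.4 534.5  89. ]
top ramekin [192.4 209.8] 0.81 bbox 181 205 200 221 [409.6 551.9  40. ]
row 180 hue/val [(278, 15, 140), (279, 8, 135), (280, 9, 111), (281, 15, 92), (282, 14, 107), (283, 13, 113), (284, 13, 111), (285, 12, 105), (286, 9, 69), (287, 12, 62), (288, 6, 70), (289, 10, 67), (290, 13, 66), (291, 12, 68), (292, 10, 69), (293, 7, 68), (294, 10, 63), (295, 9, 65), (296, 10, 69), (297, 16, 65), (298, 10, 62), (299, 9, 75)]
side (array([[322., 151.],
       [339., 151.],
       [339., 
[... 236 characters left out ...]
ll [316.3 224. ] 0.69 bbox 286 341 200 245 [468.4 246.5  92. ]
side mug [276.3 322.6] 0.82 bbox 252 297 290 354 [509.9 585.   89. ]
side ramekin [332.7 342.6] 0.91 bbox 316 352 321 360 [410.2 576.2  40. ]
wrist tray_handle [179.1 276.4] 0.56 bbox 92 321 248 341 [436.2 121.1  54. ]
wrist caddy_white [210.9 353.4] 0.64 bbox 206 210 349 355 [499.6 165.1 110. ]
wrist caddy_small [157.4 293.8] 0.82 bbox 139 175 280 348 [435.5 114.2  92. ]
wrist mug [541.8 299.9] 0.9 bbox 481 591 260 348 [486.1 521.8  89. ]
wrist ramekin [534.  210.5] 0.68 bbox 499 570 182 242 [400.9 538.5  40. ]
bar at full travel: [array([283.4, 174.3]), array([305.5, 217. ])] at 0: [array([337.3, 177.9]), array([316.6, 190.1])]
```

Every check agrees. The bar is at top column 283, where 283.4 is predicted for full travel. The pin is still up at side row 153, both canister outlines are round, and the mug and ramekin are unmoved.

```bash
python3 -c "
from workcell import bot
print(bot.hand_in())"
```

```text
the job is handed in; nothing more can be done
None
```

The job is handed in at about 19 s of the 51 s limit: the pin is parked up in its rest notch, the tray is against the far stops, both canisters are standing in it, and the mug and ramekin were not touched.

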